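# Start the pallet shuttle from its demo console on the fair stand

### The arm

A 6-joint arm with a two-finger parallel gripper is mounted at the origin on the work surface. World frame = base frame: x ahead of the robot, y to its left, z up, the work surface at z = 0. Lengths are in mm, angles in rad, forces in N, time in s.
With the tool pointing down it reaches from about 275 to 750 mm from the base axis. Payload 10.2 kg.
Tool frame: the origin (TCP) lies midway between the tips of the shut fingers; the grasp point (between the pads) lies 19 mm behind it; z points along the fingers, y is the line along which they close (so a half turn about z gives the same grasp; the last joint's range is limited). The gripper opens to 85 mm and grips with 20 to 120 N. Pads are 22 mm wide; open, the fingers measure 114 mm over their backs; the gripper's body (76 mm by 85 mm) begins 54 mm behind the grasp point. The pads swing forward as they close: fully open they stand 13 mm farther back than shut.
Start: joints at [-1.543, 0.313, 1.498, -0, 1.331, -0.223], TCP at [130.28, -508.584, 231.294] pointing down, gripper open.
Joint ranges: [-2.94, 2.94], [-0.97, 2.17], [0.19, 2.56], [-1.23, 4.37], [0.02, 3.11], [-2.88, 2.88]. Speed limits (rad/s): [2.39, 2.39, 3.01, 3.14, 3.14, 3.14].

### API

Orientations are given as a unit quaternion [w, x, y, z].
In Python, from rig import ctrl gives the robot as it stands.
- The arm moves only by the tool send_rows, never from a script. Its argument "targets" is a list of rows, each an object with "offset": the shift along the world's x, y, z in cm, a list of three; "spin": the turn about the world's z in rad. A call has 1 to 8 rows; each row is the pose to reach, as a shift and turn from the pose commanded when the call began; what a row does not reach only later rows make up. A row lasts 1/12 s, in which the tool goes at most 41.7 mm and 7.16 degrees, less where a joint would pass 70% of its speed; a pose out of reach is approached as far as the arm can. A call with a gripper value outside its range is refused whole. "grip" is the opening, from 0 (shut) to 1 (fully open), set as the call begins (left out, the last holds). The fingers move at their own pace and stop on an object; "squeeze" is the grip in N (left out, the last holds). Time passes only in rows, so rows that repeat a pose let the fingers close. It gives the time, the measured TCP pose, the force, the opening and the grip force at its end, in the units of the state.
- ctrl.sense(): the state, without advancing time (a new reading comes with each control period).
- ctrl.capture(name): name is "scene" or "side" or "wrist"; returns (picture, depth): 400x640x3 uint8, red, green, blue; 400x640 float32, mm along the optical axis (not along the pixel's ray), 0 where there is no reading.
- ctrl.calibration(name): a dict with "fx", "fy", "cx", "cy" (pixels), "view" (4x4, takes a point from world to camera coordinates); the wrist camera has in their place "mount" (4x4, takes a point from camera to tool coordinates, whose origin is the TCP and whose axes are the flange's). Camera axes: x right, y down, z forward; pixel columns grow to the right and rows downward; lengths in mm; the calibration is good to about 2 mm. A picture is of the moment at which its call begins: read the wrist's pose just before it. calibration takes no time and is no camera call.
- ctrl.finish_job(): hands the job in; it is judged then, once.
Trained networks look in the newest picture that a camera, given by its name, has taken for a name from the list of things; names that differ only in an ending like _2 or _b are one class to them, and where a whole thing is asked for, a point or a joint stands for the part that bears it (a point fixed in the world has none). Each returns a list of dicts, best first, with "conf" (0 to 1); they miss things now and then, are a little off and sometimes report something else, mostly with a low value. They report only what shows in the picture. A call takes as long as a camera call. They do not tell look-alikes from the thing itself.
- ctrl.search_frame(camera, query): "box" ([left, top, right, bottom] in pixels, round what is visible of it).
- ctrl.place_of(camera, query): "uv" ([column, row] in pixels: a listed point, or the origin of a listed thing).
The state is a dict: "time_s": time; "joints": joint angles; "dq": joint speeds; "tau": joint torques, N m; "eef_pos": TCP position; "ee_rot": TCP orientation; "force": force on the tool from outside, world axes, zero at the start; "wrist_torque": the same for the moment, N m; "grip_width": opening from 0.0 (shut) to 1.0 (fully open); "grip_force": force on a finger pad.
Only numpy, scipy, OpenCV 4.12 (cv2) and the standard library are available. Lean on these libraries where they do the work, as an engineer would, in place of code of your own. Each camera call takes 0.05 s, during which the arm holds its last target. There are 200 camera calls.

### The job

Power up the demo pallet shuttle: first throw the battery isolator lever fully over, away from you, and leave it there. Then take the key in the sloped console, turn it clockwise all the way to start, hold it there for a moment and let it spring back, so that it is left standing at run and not at off. Leave the other things on the table undisturbed.

Things in the scene. Friction and masses are not known exactly. Their poses are not given: they have to be found in the camera images.
- console: Grey control box, 180 (up the slope) x 160 (wide) x 50 mm, on a bracket fixed to the table, top edge 172 mm up. Its dark metal face slopes 35 degrees from horizontal, looking up and towards its own -x (roughly at the robot). A low gauge and two caps, at most 10 mm high, near the face's lower edge. Origin: centre of the footprint on the table; z up, y across the width.
- key_bow (a point): Centre of the key's bow: bare metal paddle 60 mm wide, 44 tall along the key axis, 10 thick; not removable. Point on the turning axis, 51 mm above the face, 177 mm above the table; bow spans 29 to 73 mm above the face, lock barrel (34 mm across) under it 15 mm. Frame turns with the key: z out of the face along the axis (35 degrees from vertical), x along the width, y across the thickness.
- lock_core (a joint): Lock core under the key, rad, grows clockwise seen facing the console; the bow turns with it. 0 off (bow width 0.6 rad anticlockwise of straight up the slope), 0.6 run (bow straight up the slope), its hard stop. Friction 0.05 N m holds it anywhere between. Starts at or near off. Turning the key moves this joint first.
- start_key (a joint): Further turn of the key past run, rad, same axis and sense, added to lock_core: 0 not at start, 0.65 fully at start (hard stop; bow 0.65 rad clockwise of straight up the slope, 1.25 rad from off). A spring of 0.1 N m rising to 0.23 N m at the stop drives it back to 0 (that is, to run) when let go.
- isolator: Battery isolator fixed to the table: grey box 90 x 70 mm, 55 mm high, on a 130 x 90 mm foot plate, a steel throw-over lever on top. Origin: centre of the footprint on the table, z up. The lever pivots on an axis along y, 65 mm above the origin, and swings from leaning to its own -x (off, robot side) to leaning to +x (on, far side). Lugs beside the pivot reach 77 mm up.
- lever_grip (a point): Centre of the grey crossbar at the lever's end, 100 mm from the pivot: crossbar 64 mm long (along the isolator's y), 20 mm diameter; lever blade 26 mm wide, 10 mm thick. Highest at mid-swing (165 mm above the table).
- isolator_lever (a joint): Lever angle in rad: 0 = off, leaning 0.5 rad from vertical towards the isolator's -x; 1.0 = fully on, against its stop, leaning 0.5 rad to +x. Stays where it is left (friction 0.12 N m, about 1.2 N at the crossbar, more if a finger rubs along the bar: follow its arc).
- cup: Bystander: loose paper cup, 68 mm across, 75 mm high, origin at its base.
- mouse: Bystander: loose white computer mouse, 105 x 58 x 30 mm, origin under its centre.
- thermos: Bystander: loose steel flask, 68 mm across, 215 mm high, origin at its base.
- jar: Bystander: loose jar with a white cap, 64 mm across, 130 mm high, origin at its base.
- calculator: Bystander: loose desk calculator, 150 x 85 x 21 mm, origin under its centre.
- angle_sample: Bystander: loose length of slotted steel angle, 190 x 40 x 40 mm, origin under its centre.
Not all that is in view belongs to the job. What is shaped like the isolator but turquoise or yellow is not meant. Leave any purple look-alike of the console alone.

How it is judged:
By the outcome, as a careful person would: the job done as asked, in the order asked, and still so for the second after the job is handed in, with the robot touching nothing.
It also fails if it takes over 54 s, if anything falls off the work surface, if the arm or the gripper's body presses on something with over 40 N, if the wrist force passes 120 N, or if a joint passes its speed limit or range.

## Working session

There is one attempt and no reset: what is moved stays moved. The work goes in short steps, Python scripts to look and compute and a tool call to move; the robot and the scene stay as the last step left them, time stands still between calls to the robot, and variables do not carry over. Pictures are saved under pics/ and viewed, at most 10 in all, crops included, and the job is handed in when it is done.

Besides the shell and the picture viewer there is one more tool, called after "Request:" by a JSON object that holds its "name" and its "arguments". send_rows: Moves the arm, as the interface text tells. Its arguments: {"type":"object","properties":{"targets":{"type":"array"},"grip":{"type":"number"},"squeeze":{"type":"number"}},"required":["targets"]}

```bash
mkdir -p pics; ls; cat > h.py <<'E'
import numpy as np, cv2
from rig import ctrl
from scipy.spatial.transform import Rotation as R
def cap(n):
    s=ctrl.sense(); im,d=ctrl.capture(n); c=ctrl.calibration(n)
    K=(c['fx'],c['fy'],c['cx'],c['cy'])
    if 'view' in c: T=np.linalg.inv(np.array(c['view']))
    else:
        q=s['ee_rot']; E=np.eye(4); E[:3,:3]=R.from_quat([q[1],q[2],q[3],q[0]]).as_matrix(); E[:3,3]=s['eef_pos']; T=E@np.array(c['mount'])
    return im,d,K,T
def cloud(d,K,T):
    v,u=np.mgrid[:d.shape[0],:d.shape[1]]
    P=np.stack([(u-K[2])/K[0]*d,(v-K[3])/K[1]*d,d],-1)
    P=P@T[:3,:3].T+T[:3,3]; P[d<=0]=np.nan; return P
def save(im,f): cv2.imwrite('pics/'+f,im[...,::-1])
E
python3 - <<'E'
from h import *
for n in ('scene','side'):
    im,d,K,T=cap(n); save(im,n+'.png'); P=cloud(d,K,T); np.save(n+'.npy',P); print(n,T[:3,3])
    for q in ('console','key_bow','isolator','lever_grip','thermos','jar','cup','mouse','calculator','angle_sample'):
        for r in ctrl.search_frame(n,q)[:3]:
            b=np.array(r['box']); u=((b[:2]+b[2:])/2).astype(int); print(q,b.round(),round(r['conf'],2),P[u[1],u[0]].round())
    for q in ('key_bow','lever_grip','console','isolator'):
        for r in ctrl.place_of(n,q)[:3]:
            u=np.array(r['uv']).round().astype(int); print(q,u,round(r['conf'],2),P[u[1],u[0]].round())
print(ctrl.sense())
E
```

```text
pics
scene [1177.37937073  837.82145872  835.7043129 ]
console [308. 222. 384. 306.] 0.91 [654. 263. 142.]
console [388. 201. 458. 276.] 0.74 [411. 317. 135.]
key_bow [426. 197. 440. 215.] 0.5 [327. 281. 188.]
key_bow [345. 222. 362. 238.] 0.44 [576. 207. 182.]
isolator [265. 177. 312. 236.] 0.79 [ 553. -145.   76.]
isolator [316. 136. 344. 178.] 0.61 [ 203. -333.   79.]
isolator [295. 154. 329. 204.] 0.6 [ 372. -248.   72.]
lever_grip [284. 175. 301. 207.] 0.73 [ 525. -155.  121.]
lever_grip [305. 155. 323. 182.] 0.47 [ 349. -262.  106.]
thermos [342. 222. 364. 238.] 0.29 [576. 207. 182.]
jar [224. 225. 250. 266.] 0.79 [799. -67.  81.]
cup [289. 232. 310. 256.] 0.6 [639.  35.  66.]
mouse [328. 217. 352. 232.] 0.66 [448.   3.  29.]
calculator [261. 167. 300. 189.] 0.69 [ 402. -426.   17.]
calculator [347. 220. 362. 236.] 0.63 [574. 209. 189.]
angle_sample [416. 289. 469. 336.] 0.62 [480. 459.   2.]
key_bow [351 231] 0.69 [583. 208. 183.]
key_bow [430 207] 0.54 [334. 277. 186.]
lever_grip [299 180] 0.8 [ 502. -142.  161.]
lever_grip [316 158] 0.75 [ 333. -262.  144.]
lever_grip [336 1
[... 1674 characters left out ...]
332.]
{'time_s': 1.5, 'joints': array([-1.54339046e+00,  3.12921282e-01,  1.49769997e+00, -2.10178625e-06,
        1.33101875e+00, -2.23386188e-01]), 'dq': array([-0.00060992,  0.00055904,  0.0007673 , -0.0014644 , -0.00038971,
        0.00038365]), 'tau': array([ 1.50346164e-03, -4.12162793e+01, -2.59900904e+01, -1.01539731e-04,
        5.19431451e-04, -5.70302120e-06]), 'eef_pos': array([ 130.28470632, -508.5790831 ,  231.28329018]), 'ee_rot': array([-2.36599592e-05,  9.92148184e-01,  1.25067906e-01,  1.30014977e-06]), 'force': array([ 0.26139562,  0.14727206, -0.69244692]), 'wrist_torque': array([ 0.02207808, -0.01452336,  0.0314751 ]), 'grip_force': 0.0, 'grip_width': 0.9999282494409495}
```

```bash
python3 - <<'E'
import cv2,numpy as np
a=cv2.imread('pics/scene.png')[110:350,190:490]; b=cv2.imread('pics/side.png')[110:400,160:530]
cv2.imwrite('pics/a.png',cv2.resize(a,(750,600),interpolation=3)); cv2.imwrite('pics/b.png',cv2.resize(b,(740,580),interpolation=3))
E
```

```text
(no output)
```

View pics/a.png

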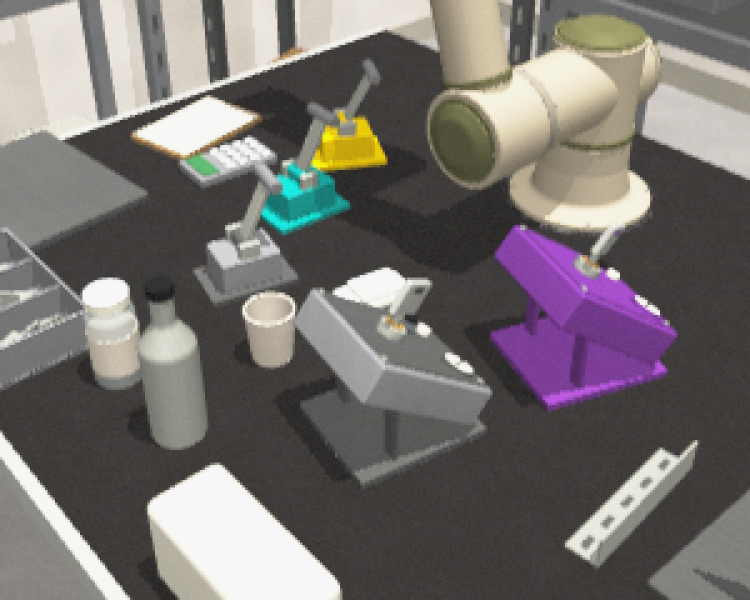

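View pics/b.png

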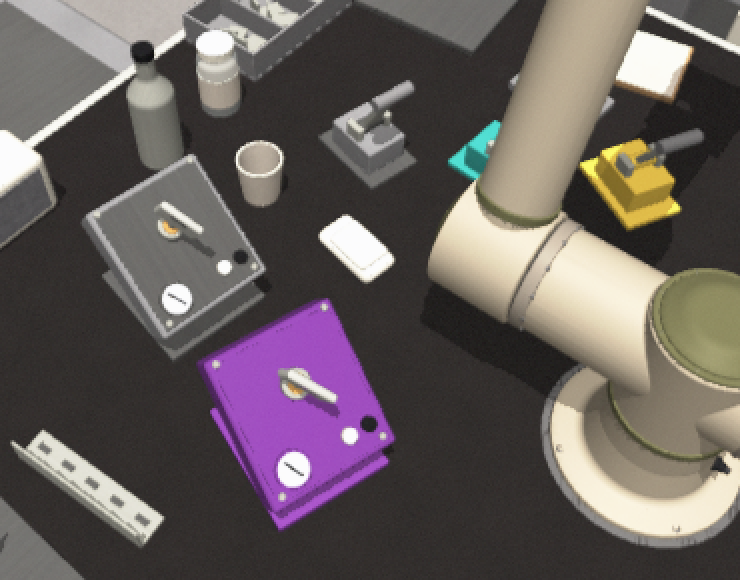

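Scene candidates for the isolator are grey at px (288,204), turquoise at (312,183) and yellow at (330,160); I choose the grey one, at about (545,-140). For the console there is grey at (348,244) and purple at (425,240); I choose the grey one, at about (620,235). The key-like caps and the mouse are not meant. I'll move above the isolator first.

Request:
{"name": "send_rows", "arguments": {"targets": [{"offset":[4,4,4],"spin":0},{"offset":[7,8,8],"spin":0},{"offset":[10,12,12],"spin":0},{"offset":[13,16,13],"spin":0},{"offset":[16,20,13],"spin":0},{"offset":[19,23,13],"spin":0},{"offset":[22,26,13],"spin":0},{"offset":[25,29,13],"spin":0}], "grip": 0}}

```text
time_s: 2.17
eef_pos: [324.8, -277.6, 355.3]
ee_rot: [0.001, 0.992, 0.125, 0.0]
force: [0.6, -0.0, 0.0]
grip_width: 0.003
grip_force: 0.0
```

Request:
{"name": "send_rows", "arguments": {"targets": [{"offset":[3,3,0],"spin":0},{"offset":[6,6,0],"spin":0},{"offset":[8,8,0],"spin":0},{"offset":[8,8,0],"spin":0},{"offset":[8,8,0],"spin":0}]}}

```text
time_s: 2.58
eef_pos: [404.6, -198.4, 354.2]
ee_rot: [0.0, 0.992, 0.127, -0.0]
force: [-0.3, 0.0, -1.2]
grip_width: -0.002
grip_force: 0.0
```

```bash
python3 - <<'E'
from h import *
im,d,K,T=cap('wrist'); save(im,'w1.png'); P=cloud(d,K,T); np.save('w1.npy',P)
s=ctrl.sense(); print(s['eef_pos'],s['ee_rot'],s['time_s'],'\n',np.array(ctrl.calibration('wrist')['mount']).round(2))
for q in ('key_bow','lever_grip','console','isolator'):
    for r in ctrl.place_of('wrist',q)[:3]:
        u=np.array(r['uv']).round().astype(int); print(q,u,round(r['conf'],2),P[min(u[1],399),min(u[0],639)].round())
E
```

```text
[ 404.01613259 -199.23489471  354.22633956] [ 3.78891129e-05  9.92081721e-01  1.25593913e-01 -1.60698713e-04] 2.6333 
 [[   0.     -0.95   -0.3    76.47]
 [   1.     -0.      0.      0.24]
 [  -0.     -0.3     0.95 -143.5 ]
 [   0.      0.      0.      1.  ]]
lever_grip [308  90] 0.67 [ 499. -156.  165.]
lever_grip [353 252] 0.57 [ 323. -258.  164.]
console [ 53 136] 0.75 [348. 201.  68.]
isolator [359 187] 0.91 [ 385. -261.   56.]
isolator [374 280] 0.67 [ 227. -337.   54.]
isolator [327  67] 0.66 [ 536. -168.   96.]
```

View pics/w1.png

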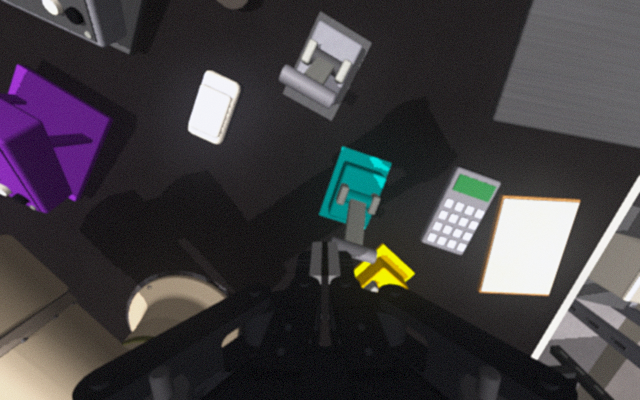

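The wrist view shows the grey isolator at px (325,65) with its crossbar running from (284,72) to (330,100), the turquoise one at (357,190) and the yellow one at (385,270). I'll fit the crossbar, the foot plate, and the console face and bow.

```bash
python3 - <<'E'
from h import *
for n in ('w1','scene','side'):
    P=np.load(n+'.npy').reshape(-1,3); P=P[~np.isnan(P[:,0])]
    near=P[np.hypot(P[:,0]-540,P[:,1]+145)<110]
    b=near[(near[:,2]>148)]
    if len(b)>5:
        c,(w,h),a=cv2.minAreaRect(b[:,:2].astype(np.float32)); print(n,'bar',len(b),np.round(c),round(w),round(h),round(a),b[:,2].max().round())
    for lo,hi,t in ((5,14,'foot'),(50,60,'top')):
        f=near[(near[:,2]>lo)&(near[:,2]<hi)]
        if len(f)>5:
            c,(w,h),a=cv2.minAreaRect(f[:,:2].astype(np.float32)); print(n,t,len(f),np.round(c),round(w),round(h),round(a,1), np.percentile(f[:,2],[10,50,90]).round(1))
    # console
    q=P[(np.hypot(P[:,0]-610,P[:,1]-235)<150)&(P[:,2]>60)]
    if len(q)<50: continue
    best=0;rng=np.random.default_rng(0)
    for _ in range(800):
        s=q[rng.choice(len(q),3,0)]; m=np.cross(s[1]-s[0],s[2]-s[0]); L=np.linalg.norm(m)
        if L<1: continue
        m/=L; m*=np.sign(m[2])
        if abs(m[2]-.819)>.05: continue
        k=(abs((q-s[0])@m)<3).sum()
        if k>best: best=k;B=(m,s[0])
    m,p=B; inl=q[abs((q-p)@m)<3]; p=inl.mean(0); m=np.linalg.svd(inl-p,full_matrices=0)[2][2]; m*=np.sign(m[2])
    hh=(q-p)@m; x=np.array([-m[0],-m[1],0]);x/=np.hypot(*x[:2]); print(n,'face n',m.round(3),'yaw',np.arctan2(x[1],x[0]).round(3),len(inl))
    y=np.cross([0,0,1],x); up=np.cross(y,m)
    uv=np.c_[(inl-p)@up,(inl-p)@y].astype(np.float32); c,(w,h),a=cv2.minAreaRect(uv); C=p+c[0]*up+c[1]*y; print('face ctr',C.round(),round(w),round(h),round(a,1),'top z',inl[:,2].max())
    k=q[(hh>30)&(hh<80)]; print('bow',len(k),k.mean(0).round(),'uv',np.round([((k-C)@up).mean(),((k-C)@y).mean()]),'h',hh[(hh>30)&(hh<80)].min().round(),hh[(hh>30)&(hh<80)].max().round())
    if len(k)>5:
        k2=np.c_[(k-C)@up,(k-C)@y].astype(np.float32); print('bow rect',cv2.minAreaRect(k2))
        _,_,V=np.linalg.svd(k2-k2.mean(0),full_matrices=0); v=V[0]*np.sign(V[0][0]); print('angle of width to +y(anticw)',np.arctan2(v[1],v[0]))
E
```

```text
w1 bar 1103 [ 503. -154.] 64 20 77 167.0
w1 foot 1499 [ 546. -164.] 90 130 76.6 [ 7.7  8.9 10.1]
w1 top 1507 [ 547. -164.] 70 88 76.2 [54.3 55.8 57. ]
w1 face n [-0.569  0.101  0.816] yaw -0.177 1642
face ctr [503. 185.  77.] 48 143 24.0 top z 105.98881338810799<stdin>:27: RuntimeWarning: Mean of empty slice.
  ret = um.true_divide(
  ret = ret.dtype.type(ret / rcount)
Traceback (most recent call last):
ValueError: zero-size array to reduction operation minimum which has no identity
```

The isolator fit gives origin (546,-164) and yaw -0.234, with the bar at (502,-154,153). I'll place the closed fingers behind the bar.

Request:
{"name": "send_rows", "arguments": {"targets": [{"offset":[2,2,0],"spin":-0.12},{"offset":[4,4,0],"spin":-0.24},{"offset":[5.1,5.6,-1],"spin":-0.36},{"offset":[5.1,5.6,-4],"spin":-0.48},{"offset":[5.1,5.6,-8],"spin":-0.48},{"offset":[5.1,5.6,-11],"spin":-0.48},{"offset":[5.1,5.6,-14],"spin":-0.48},{"offset":[5.1,5.6,-14],"spin":-0.48}]}}

```text
time_s: 3.5
eef_pos: [452.6, -142.8, 209.5]
ee_rot: [-0.002, 0.993, -0.115, -0.004]
force: [-0.7, -0.3, -0.8]
grip_width: -0.003
grip_force: 0.0
```

Request:
{"name": "send_rows", "arguments": {"targets": [{"offset":[0,0,-2],"spin":0},{"offset":[0,0,-4],"spin":0},{"offset":[0,0,-6],"spin":0},{"offset":[0,0,-6],"spin":0},{"offset":[0,0,-6],"spin":0}]}}

```text
time_s: 3.92
eef_pos: [455.3, -144.0, 155.6]
ee_rot: [0.0, 0.993, -0.115, 0.0]
force: [-0.0, -0.3, 0.9]
grip_width: 0.003
grip_force: 0.0
```

Request:
{"name": "send_rows", "arguments": {"targets": [{"offset":[1.2,-0.3,-1.0],"spin":0},{"offset":[2.3,-0.6,-1.1],"spin":0},{"offset":[3.5,-0.8,-0.5],"spin":0},{"offset":[4.7,-1.1,-0.2],"spin":0},{"offset":[5.8,-1.4,0.1],"spin":0},{"offset":[7.0,-1.7,0.1],"spin":0},{"offset":[8.2,-1.9,0.0],"spin":0},{"offset":[9.3,-2.2,-0.2],"spin":0}]}}

```text
time_s: 4.58
eef_pos: [549.4, -166.1, 155.3]
ee_rot: [0.001, 0.993, -0.114, 0.002]
force: [-1.7, 1.4, 0.4]
grip_width: 0.001
grip_force: 0.6
```

Request:
{"name": "send_rows", "arguments": {"targets": [{"offset":[0.6,-0.1,-0.1],"spin":0},{"offset":[1.2,-0.3,-0.4],"spin":0},{"offset":[1.8,-0.4,-0.7],"spin":0},{"offset":[2.4,-0.6,-1.0],"spin":0},{"offset":[2.9,-0.7,-1.1],"spin":0},{"offset":[2.9,-0.7,-1.1],"spin":0},{"offset":[2.9,-0.7,-1.1],"spin":0}]}}

```text
time_s: 5.17
eef_pos: [572.1, -171.2, 141.8]
ee_rot: [-0.001, 0.993, -0.114, -0.008]
force: [-35.3, 7.0, 21.6]
grip_width: -0.001
grip_force: 20.2
```

The stop is reached: 35 N at the expected travel. I'll back off and rise.

Request:
{"name": "send_rows", "arguments": {"targets": [{"offset":[-1,0.2,0],"spin":0},{"offset":[-3,0.7,0.5],"spin":0},{"offset":[-5,1.2,3],"spin":0},{"offset":[-6,1.4,7],"spin":0},{"offset":[-7,3,11],"spin":0},{"offset":[-8,6,14],"spin":0},{"offset":[-8,9,17],"spin":0},{"offset":[-8,12,19],"spin":0}]}}

```text
time_s: 5.83
eef_pos: [496.7, -51.8, 334.1]
ee_rot: [0.0, 0.993, -0.115, 0.001]
force: [0.6, 0.3, 0.5]
grip_width: 0.001
grip_force: 0.0
```

Request:
{"name": "send_rows", "arguments": {"targets": [{"offset":[0,4,2],"spin":0},{"offset":[0,8,3],"spin":0},{"offset":[0,12,4],"spin":0},{"offset":[0,16,4],"spin":0},{"offset":[0,20,4],"spin":0},{"offset":[0,23,4],"spin":0},{"offset":[0,23,4],"spin":0},{"offset":[0,23,4],"spin":0}]}}

```text
time_s: 6.5
eef_pos: [496.9, 178.8, 371.2]
ee_rot: [0.0, 0.994, -0.113, -0.0]
force: [-0.2, -0.4, 0.1]
grip_width: 0.002
grip_force: 0.0
```

```bash
cat > con.py <<'E'
from h import *
def fit(P,ctr=(600,235)):
    q=P[(np.hypot(P[:,0]-ctr[0],P[:,1]-ctr[1])<140)&(P[:,2]>60)]
    best=0;rng=np.random.default_rng(0)
    for _ in range(1500):
        s=q[rng.choice(len(q),3,0)]; m=np.cross(s[1]-s[0],s[2]-s[0]); L=np.linalg.norm(m)
        if L<1: continue
        m/=L; m*=np.sign(m[2])
        if abs(m[2]-.819)>.05: continue
        k=(abs((q-s[0])@m)<3).sum()
        if k>best: best=k;B=(m,s[0])
    m,p=B; inl=q[abs((q-p)@m)<3]; p=inl.mean(0); m=np.linalg.svd(inl-p,full_matrices=0)[2][2]; m*=np.sign(m[2])
    hh=(q-p)@m; x=np.array([-m[0],-m[1],0]);x/=np.hypot(*x[:2]); y=np.cross([0,0,1],x); up=np.cross(y,m)
    uv=np.c_[(inl-p)@up,(inl-p)@y].astype(np.float32); c,(w,h),a=cv2.minAreaRect(uv); C=p+c[0]*up+c[1]*y
    print('n',m.round(3),'yaw',np.arctan2(x[1],x[0]).round(3),len(inl),'face ctr',C.round(1),round(w),round(h),round(a,1))
    k=q[(hh>30)&(hh<85)]; 
    if len(k)<9: print('no bow');return
    k2=np.c_[(k-C)@up,(k-C)@y].astype(np.float32); print('bow n',len(k),'h',((k-C)@m).min().round(),((k-C)@m).max().round(),'rect up,y',cv2.minAreaRect(k2))
    _,_,V=np.linalg.svd(k2-k2.mean(0),full_matrices=0); v=V[0]*np.sign(V[0][0]); print('bow angle anticw',np.arctan2(v[1],v[0]).round(3),'mean',k2.mean(0))
E
python3 - <<'E'
from con import *
s=ctrl.sense();print(s['eef_pos'],s['time_s'],s['joints'].round(2))
im,d,K,T=cap('wrist'); save(im,'w2.png'); P=cloud(d,K,T).reshape(-1,3); P=P[~np.isnan(P[:,0])]
fit(P)
for n in ('scene','side'):
    im,d,K,T=cap(n); save(im,n+'2.png'); Q=cloud(d,K,T).reshape(-1,3); Q=Q[~np.isnan(Q[:,0])]; fit(Q)
    near=Q[np.hypot(Q[:,0]-546,Q[:,1]+164)<90]; b=near[(near[:,2]>140)&(near[:,2]<175)]; print(n,'bar',len(b),b.mean(0) if len(b) else '')
for q in ('key_bow','console'): print(q,ctrl.place_of('wrist',q)[:2])
E
```

```text
[496.92871997 178.84555494 371.22673056] 6.5 [ 0.12  0.27  1.2  -0.    1.67  1.92]
n [-0.563  0.104  0.82 ] yaw -0.182 11376 face ctr [571.  195.7 123.3] 178 157 0.1
bow n 1013 h 30.0 73.0 rect up,y ((26.002052307128906, -0.43820762634277344), (58.578041076660156, 9.870389938354492), 23.95354461669922)
bow angle anticw 0.436 mean [31.609179   -0.33547962]
n [-0.569  0.104  0.816] yaw -0.181 663 face ctr [573.3 200.1 121.3] 174 155 0.6
bow n 155 h 31.0 72.0 rect up,y ((27.328296661376953, -1.3070220947265625), (60.8837890625, 11.617730140686035), 22.0993709564209)
bow angle anticw 0.344 mean [31.637897   3.3642054]
scene bar 83 [ 598.93581202 -165.7805743   156.16553866]
n [-0.567  0.105  0.817] yaw -0.183 3056 face ctr [570.3 197.8 122.4] 178 159 0.4
bow n 201 h 30.0 75.0 rect up,y ((25.934600830078125, -0.6927604675292969), (58.72957229614258, 11.226200103759766), 23.768007278442383)
bow angle anticw 0.407 mean [25.331684   1.5736487]
side bar 145 [ 589.16614695 -164.06706275  155.55286277]
key_bow [{'uv': [293.8, 129.8], 'conf': 0.87}]
console [{'uv': [302.3, 108.0], 'conf': 0.77}, {'uv': [303.7, 250.1], 'conf': 0.57}]
```

View pics/w2.png

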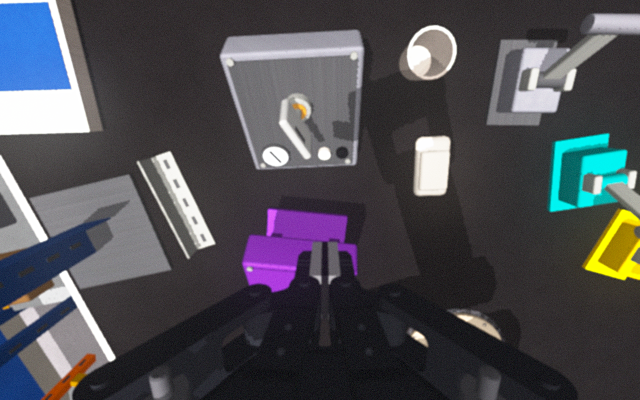

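The lever reads fully on: the bar is at about (594,-165), where I expected it. The wrist view shows the grey console at px (300,100) with the key bow from (283,105) to (305,155), standing at about -0.42 rad. The purple look-alike is at (300,250). Next I'll compute the finger path pushing the bow's upper end from the left.

```bash
cat > plan.py <<'E'
from h import *
yaw=-.182; n=np.array([-.566*1.0,.104,.819]); n/=np.linalg.norm(n)
x=np.array([np.cos(yaw),np.sin(yaw),0]); y=np.array([-x[1],x[0],0]); up=np.cross(y,n); O=np.array([563,197.5,179])
zt=176; r=19
a,h=np.meshgrid(np.linspace(-30,30,121),np.linspace(-22,22,89))
def pose(t,gap=0):
    w=np.cos(t)*up-np.sin(t)*y; m=np.sin(t)*up+np.cos(t)*y
    d=m[:2]/np.hypot(*m[:2]); l=np.array([d[1],-d[0]])
    c=O+r*w; p=O+a[...,None]*w+h[...,None]*n+5*m
    lat=(p[...,:2]-c[:2])@l; ok=(p[...,2]>zt)&(abs(lat)<14.5)
    s=(p[...,:2][ok]-c[:2])@d; i=s.argmax()
    f=c[:2]+d*(s.max()+11+gap)
    return f, np.arctan2(-d[1],-d[0]), p[ok][i]
if __name__=='__main__':
    for t,g in [(-.42,20),(-.42,0),(-.3,0),(-.15,0),(0,0),(.15,0),(.3,0),(.45,0),(.55,0),(.65,0),(.65,-6),(.8,0)]:
        f,ang,p=pose(t,g); print(t,g,f.round(1),'push dir',ang.round(2),'contact',p.round())
    s=ctrl.sense();Rm=R.from_quat(np.roll(s['ee_rot'],-1)).as_matrix();print('tool x ang',np.arctan2(Rm[1,0],Rm[0,0]))
E
python3 plan.py
```

```text
-0.42 20 [571.4 243.6] push dir -1.4 contact [574. 213. 212.]
-0.42 0 [574.7 223.8] push dir -1.4 contact [574. 213. 212.]
-0.3 0 [577.3 220.4] push dir -1.5 contact [575. 209. 213.]
-0.15 0 [579.7 215.5] push dir -1.63 contact [576. 205. 214.]
0 0 [581.2 210.4] push dir -1.75 contact [593. 197. 176.]
0.15 0 [582.8 208.3] push dir -1.88 contact [587. 196. 176.]
0.3 0 [584.3 206. ] push dir -2.0 contact [567. 202. 176.]
0.45 0 [585.6 203.4] push dir -2.13 contact [584. 191. 176.]
0.55 0 [586.4 201.4] push dir -2.22 contact [571. 199. 176.]
0.65 0 [587.  199.2] push dir -2.31 contact [580. 191. 176.]
0.65 -6 [583.  194.8] push dir -2.31 contact [580. 191. 176.]
0.8 0 [587.6 195.7] push dir -2.45 contact [582. 185. 176.]
tool x ang -0.23090521783540008
```

```bash
sed -i 's/r=19/r=24/' plan.py; python3 plan.py
```

```text
-0.42 20 [575.5 244.3] push dir -1.4 contact [574. 213. 212.]
-0.42 0 [578.9 224.5] push dir -1.4 contact [574. 213. 212.]
-0.3 0 [581.4 220.6] push dir -1.5 contact [575. 209. 213.]
-0.15 0 [583.8 215.3] push dir -1.63 contact [576. 205. 214.]
0 0 [585.2 209.7] push dir -1.75 contact [597. 196. 176.]
0.15 0 [586.7 207.1] push dir -1.88 contact [587. 196. 176.]
0.3 0 [588.  204.3] push dir -2.0 contact [572. 200. 176.]
0.45 0 [589.2 201.1] push dir -2.13 contact [584. 191. 176.]
0.55 0 [589.8 198.8] push dir -2.22 contact [593. 182. 176.]
0.65 0 [590.2 196.3] push dir -2.31 contact [580. 191. 176.]
0.65 -6 [586.2 191.9] push dir -2.31 contact [580. 191. 176.]
0.8 0 [590.5 192.2] push dir -2.45 contact [582. 185. 176.]
tool x ang -0.23090521783540008
```

Request:
{"name": "send_rows", "arguments": {"targets": [{"offset":[1,1,0],"spin":0.12},{"offset":[2,2,0],"spin":0.24},{"offset":[3,3,0],"spin":0.36},{"offset":[4,4,0],"spin":0.48},{"offset":[5,5,-1],"spin":0.6},{"offset":[6,6,-2],"spin":0.72},{"offset":[7,7,-3],"spin":0.84},{"offset":[8,7,-4],"spin":0.96}]}}

```text
time_s: 7.42
eef_pos: [577.6, 248.2, 330.7]
ee_rot: [-0.0, 0.933, 0.36, -0.0]
force: [-0.4, 0.6, 0.4]
grip_width: -0.001
grip_force: 0.0
```

Request:
{"name": "send_rows", "arguments": {"targets": [{"offset":[0,0,-1],"spin":0.12},{"offset":[0,0,-2],"spin":0.24},{"offset":[0,0,-3],"spin":0.36},{"offset":[0,0,-4],"spin":0.48},{"offset":[0,0,-5],"spin":0.6},{"offset":[0,0,-6],"spin":0.72},{"offset":[0,0,-6],"spin":0.8},{"offset":[0,0,-6],"spin":0.8}]}}

```text
time_s: 8.08
eef_pos: [577.2, 246.7, 270.8]
ee_rot: [-0.0, 0.721, 0.693, -0.0]
force: [0.1, -0.0, 0.3]
grip_width: -0.003
grip_force: 0.0
```

Request:
{"name": "send_rows", "arguments": {"targets": [{"offset":[0,0,-3],"spin":0},{"offset":[0,0,-6],"spin":0},{"offset":[0,0,-8.5],"spin":0},{"offset":[0,0,-9.5],"spin":0},{"offset":[0,0,-9.5],"spin":0}]}}

```text
time_s: 8.5
eef_pos: [576.5, 247.0, 174.5]
ee_rot: [-0.001, 0.722, 0.692, -0.002]
force: [0.2, 0.5, -0.3]
grip_width: 0.001
grip_force: 0.0
```

Request:
{"name": "send_rows", "arguments": {"targets": [{"offset":[0.1,-1,0],"spin":0},{"offset":[0.2,-1.9,0],"spin":0},{"offset":[0.3,-2.4,0],"spin":-0.05},{"offset":[0.5,-2.8,0],"spin":-0.1},{"offset":[0.7,-3.2,0],"spin":-0.15},{"offset":[0.8,-3.6,0],"spin":-0.22},{"offset":[0.8,-3.7,0],"spin":-0.29},{"offset":[0.8,-3.7,0],"spin":-0.29}]}}

```text
time_s: 9.17
eef_pos: [586.3, 209.9, 178.5]
ee_rot: [0.001, 0.815, 0.58, 0.002]
force: [1.2, 1.3, 1.0]
grip_width: 0.001
grip_force: 0.6
```

```bash
python3 - <<'E'
from con import *
ims=[]
for n in ('side','scene'):
    im,d,K,T=cap(n); Q=cloud(d,K,T).reshape(-1,3); ims.append(cv2.resize(im[180:300,190:310] if n=='side' else im[180:300,290:410],(400,400)))
save(np.hstack(ims),'t1.png')
s=ctrl.sense();print(s['eef_pos'],s['force'])
E
```

```text
[585.55993394 210.0846943  177.6628341 ] [0.02044617 0.29271428 0.37552868]
```

View pics/t1.png

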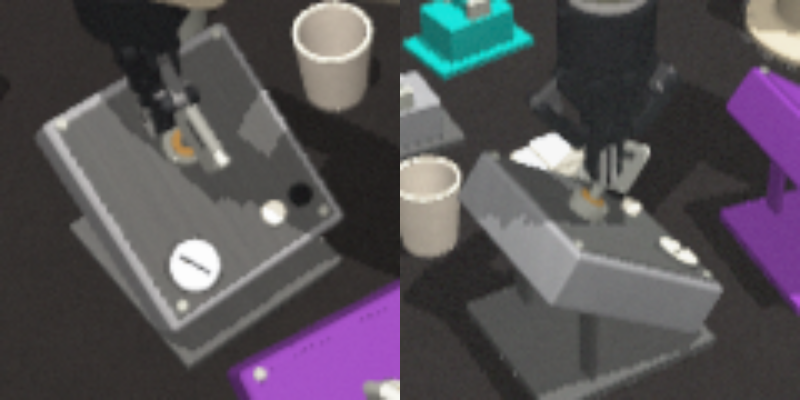

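The view shows the bow now about straight up the slope in side crop px (205,140), with the finger behind its upper end. I'll push on to start.

Request:
{"name": "send_rows", "arguments": {"targets": [{"offset":[0.1,-0.3,0],"spin":-0.1},{"offset":[0.2,-0.6,0],"spin":-0.2},{"offset":[0.3,-0.9,0],"spin":-0.3},{"offset":[0.4,-1.2,0],"spin":-0.4},{"offset":[0.4,-1.4,0],"spin":-0.5},{"offset":[0.2,-1.7,0],"spin":-0.56},{"offset":[0.2,-1.7,0],"spin":-0.56},{"offset":[0.2,-1.7,0],"spin":-0.56}]}}

```text
time_s: 9.93
eef_pos: [588.1, 194.7, 177.3]
ee_rot: [-0.001, 0.942, 0.335, 0.002]
force: [6.6, 7.0, -1.7]
grip_width: -0.001
grip_force: 4.5
```

```bash
python3 - <<'E'
from con import *
s=ctrl.sense();print(s['eef_pos'],s['force'],s['wrist_torque'],s['time_s'])
im,d,K,T=cap('side'); Q=cloud(d,K,T); save(cv2.resize(im[180:300,190:310],(480,480),interpolation=3),'t2.png')
Q=Q.reshape(-1,3);Q=Q[~np.isnan(Q[:,0])]
from plan import O,up,y,n
D=Q-O; k=D[(abs(D@n)<21)&(np.hypot(D@up,D@y)<33)]; k2=np.c_[k@up,k@y]
lo=k2[k2[:,0]<-3]; print(len(lo),'cw angle from lower half',np.arctan2((lo[:,1]).mean(),-lo[:,0].mean()))
E
```

```text
[588.08436739 194.70655915 177.33143046] [ 6.64005271  7.00556706 -1.68023177] [ 1.3647324  -1.06870924  0.0775613 ] 9.9333
75 cw angle from lower half 0.7164948969071272
```

View pics/t2.png

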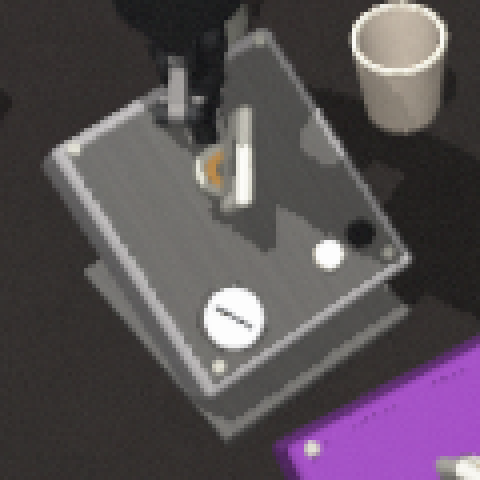

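The bow in the crop at px (240,160) is close to start, and the 10 N looks like spring only. I'll push a little further to feel the stop.

Request:
{"name": "send_rows", "arguments": {"targets": [{"offset":[-0.1,-0.2,0],"spin":0},{"offset":[-0.2,-0.3,0],"spin":0},{"offset":[-0.3,-0.4,0],"spin":0},{"offset":[-0.3,-0.4,0],"spin":0},{"offset":[-0.3,-0.4,0],"spin":0}]}}

```text
time_s: 10.4
eef_pos: [586.4, 192.6, 177.8]
ee_rot: [-0.002, 0.942, 0.335, 0.005]
force: [15.2, 17.4, -4.2]
grip_width: -0.001
grip_force: 9.6
```

Request:
{"name": "send_rows", "arguments": {"targets": [{"offset":[-0.1,-0.1,0],"spin":0},{"offset":[-0.2,-0.2,0],"spin":0},{"offset":[-0.2,-0.2,0],"spin":0},{"offset":[-0.2,-0.2,0],"spin":0},{"offset":[-0.2,-0.2,0],"spin":0},{"offset":[-0.2,-0.2,0],"spin":0},{"offset":[-0.2,-0.2,0],"spin":0},{"offset":[-0.2,-0.2,0],"spin":0}]}}

```text
time_s: 11.07
eef_pos: [585.5, 191.8, 178.5]
ee_rot: [-0.002, 0.942, 0.335, 0.008]
force: [20.0, 23.4, -2.8]
grip_width: -0.001
grip_force: 13.6
```

The stop is confirmed: the force rises to 31 N with almost no motion, and I've held it for over half a second. I'll ease back so the key returns to run.

Request:
{"name": "send_rows", "arguments": {"targets": [{"offset":[0.4,0.4,0],"spin":0.06},{"offset":[0.5,0.8,0],"spin":0.16},{"offset":[0.4,1.2,0],"spin":0.26},{"offset":[0.3,1.6,0],"spin":0.36},{"offset":[0.2,2.0,0],"spin":0.46},{"offset":[0,2.6,0],"spin":0.5},{"offset":[-0.3,4,0],"spin":0.5},{"offset":[-0.6,5.5,0],"spin":0.5}]}}

```text
time_s: 11.73
eef_pos: [575.9, 243.2, 176.6]
ee_rot: [0.0, 0.831, 0.556, -0.0]
force: [-0.0, 1.4, 0.7]
grip_width: -0.004
grip_force: 0.0
```

Request:
{"name": "send_rows", "arguments": {"targets": [{"offset":[0,0,3],"spin":0},{"offset":[0,0,7],"spin":0},{"offset":[0,0,11],"spin":0},{"offset":[0,0,15],"spin":0},{"offset":[-2,0,18],"spin":0},{"offset":[-6,0,19],"spin":0},{"offset":[-9,0,19],"spin":0},{"offset":[-9,0,19],"spin":0}]}}

```text
time_s: 12.4
eef_pos: [481.6, 244.1, 368.3]
ee_rot: [0.0, 0.83, 0.557, 0.001]
force: [0.8, 0.3, 0.8]
grip_width: -0.002
grip_force: 0.0
```

```bash
python3 - <<'E'
from con import *
s=ctrl.sense();print(s['eef_pos'],s['force'],s['time_s'])
for n in ('side','scene','wrist'):
    im,d,K,T=cap(n); save(im,n+'3.png'); Q=cloud(d,K,T).reshape(-1,3); Q=Q[~np.isnan(Q[:,0])]; print(n)
    try: fit(Q,(575,210))
    except Exception as e: print(e)
    near=Q[np.hypot(Q[:,0]-546,Q[:,1]+164)<90]; b=near[(near[:,2]>140)&(near[:,2]<175)]; print('bar',len(b),b.mean(0) if len(b) else '')
a=cv2.imread('pics/side3.png')[110:350,160:480]; cv2.imwrite('pics/c.png',cv2.resize(a,(800,600),interpolation=3))
E
```

```text
[481.61564912 244.06723207 368.33048832] [0.82633702 0.30639167 0.80914349] 12.4
side
n [-0.566  0.1    0.818] yaw -0.175 3031 face ctr [570.  197.4 122.7] 158 179 89.9
bow n 206 h 31.0 75.0 rect up,y ((25.411888122558594, 0.06535100936889648), (10.30616283416748, 59.24964141845703), 89.09324645996094)
bow angle anticw 0.002 mean [25.381865  1.953051]
bar 0 
scene
n [-0.544  0.097  0.833] yaw -0.177 752 face ctr [579.  195.1 126.7] 163 158 2.0
bow n 244 h 30.0 71.0 rect up,y ((15.193275451660156, 4.984375), (11.9037504196167, 62.49186706542969), 84.25677490234375)
bow angle anticw -0.042 mean [19.45691    4.6430426]
bar 83 [ 598.92926595 -165.78619363  156.1594721 ]
wrist
n [-0.565  0.106  0.818] yaw -0.186 11003 face ctr [571.  196.8 123. ] 178 158 0.8
bow n 865 h 30.0 73.0 rect up,y ((25.52184295654297, -0.2286510467529297), (59.3536262512207, 9.353691101074219), 0.7148860096931458)
bow angle anticw -0.009 mean [29.479933   1.7834457]
bar 0
```

View pics/c.png

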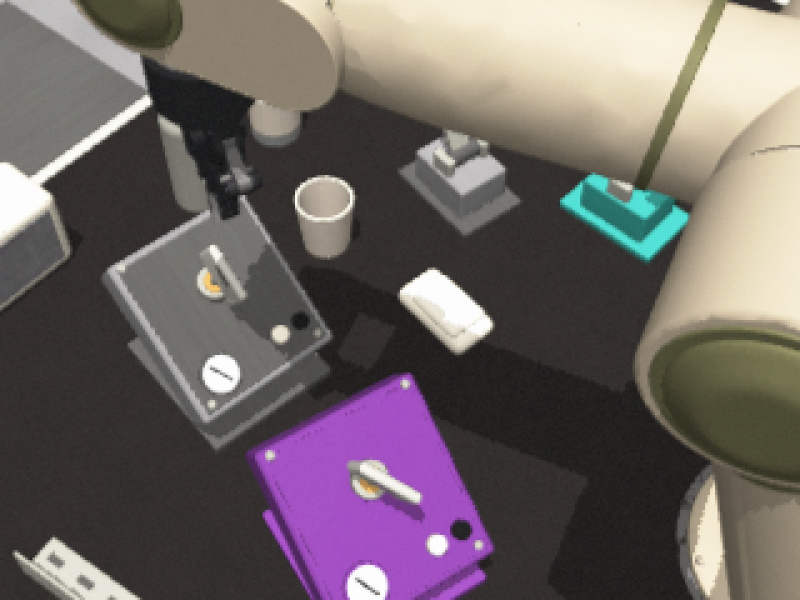

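The crop shows the key straight up the slope at px (225,272), and the fit puts it within 0.01 rad of run. The lever is over and the bystanders are undisturbed, so I'm handing in.

```bash
python3 -c "
from rig import ctrl
print(ctrl.finish_job())"
```

```text
the job is handed in; nothing more can be done
None
```

I threw the isolator lever fully over to its stop, then turned the key to its start stop, held it, and let it spring back to run; the job was handed in at about 12.5 s with the arm clear of everything.

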